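Seat a tube block in the dry-block heater

ROBOT

A 6-joint arm with a two-finger parallel gripper is mounted at the origin on the work surface. World frame = base frame: x ahead of the robot, y to its left, z up, the work surface at z = 0. Lengths are in m, angles in degrees, forces in N, time in s.
With the tool pointing down it reaches from about 0.3 to 0.75 m from the base axis. Payload 8.5 kg.
Tool frame: the origin (TCP) lies midway between the tips of the shut fingers; the grasp point (between the pads) lies 19 mm behind it (env.grasp_offset is the distance from the TCP to the grasp point, in m); z points along the fingers, y is the line along which they close (so a half turn about z gives the same grasp; the last joint's range is limited). The gripper opens to 85 mm and grips with 20 to 120 N. Pads are 22 mm wide; open, the fingers measure 114 mm over their backs; the gripper's body (76 mm by 85 mm) begins 54 mm behind the grasp point. The pads swing forward as they close: fully open they stand 13 mm farther back than shut.
Start: joints at [-12.336, 21.807, 74.336, -0, 83.858, -12.336], TCP at [0.55, 0, 0.231] pointing down, gripper open.
Joint ranges: [-178.18, 178.18], [-50.72, 133.34], [12.68, 142.11], [-81.47, 261.47], [9.98, 163.14], [-165.26, 165.26]. Speed limits (degrees/s): [136.94, 136.94, 180, 180, 180, 180].

INTERFACE

Orientations are given as a 3x3 rotation matrix whose columns are the frame's x, y, z axes.
In Python, from rig import env gives the robot as it stands.
- The arm moves only by the tool servo_tool, never from a script. Its argument "deltas" is text: rows parted by semicolons, each of 7 numbers parted by spaces: the opening, from 0 (shut) to 1 (fully open), then the shift along the tool's x, y, z in mm, then the turn, a rotation vector about the tool's x, y, z in rad. A call has 1 to 8 rows; each row shifts and turns the commanded pose from where the row before left it, along the tool's axes as they then stand; what a row does not reach is not made up. A row lasts 1/12 s, in which the tool goes at most 41.7 mm and 7.16 degrees, less where a joint would pass 70% of its speed; a pose out of reach is approached as far as the arm can. A call is refused whole if a number of a shift passes 41.7 or a number of a turn 0.125, either way. A call with a gripper value outside its range is refused whole. The fingers move at their own pace and stop on an object; "newtons" is the grip in N (left out, the last holds). Time passes only in rows, so rows that do not move let the fingers close. It gives the time, the measured TCP pose, the force, the opening and the grip force at its end, in the units of the state.
- env.observe(): the state, without advancing time (a new reading comes with each control period).
- env.get_image(name): name is "scene" or "side" or "wrist"; returns a dict with "img" (480x640x3 uint8, red, green, blue), "depth" (480x640 float32, m along the optical axis (not along the pixel's ray), 0 where there is no reading), "camera_matrix" (3x3 intrinsics, pixels), "world_to_cam" (4x4, takes a point from world to camera coordinates). Camera axes: x right, y down, z forward; pixel columns grow to the right and rows downward; lengths in m; the calibration is good to about 2 mm. The wrist camera is an equidistant fisheye: a pixel r from the principal point sees the ray r / f radians off the axis. A picture is of the moment at which its call begins.
- env.close_job(): hands the job in; it is judged then, once.
Trained networks look in a picture, given as the dict that the camera call returned (one of the last four; its "shot" number tells which), for a name from the list of things; names that differ only in an ending like _2 or _b are one class to them, and where a whole thing is asked for, a point or a joint stands for the part that bears it (a point fixed in the world has none). Each returns a list of dicts, best first, with "conf" (0 to 1); they miss things now and then, are a little off and sometimes report something else, mostly with a low value. They report only what shows in the picture. A call takes as long as a camera call. They do not tell look-alikes from the thing itself.
- env.spot_in(name, picture): "bbox" ([centre column, centre row, width, height] in pixels, round what is visible of it).
- env.spot_point(name, picture): "uv" ([column, row] in pixels: a listed point, or the origin of a listed thing).
The state is a dict: "time_s": time; "q": joint angles; "qvel": joint speeds; "joint_efforts": joint torques, N m; "position": TCP position; "tool_rot": TCP orientation; "ft_force": force on the tool from outside, world axes, zero at the start; "wrist_torque": the same for the moment, N m; "grip_width": finger opening in m; "gripper_force": force on a finger pad.
Only numpy, scipy, OpenCV 4.12 (cv2) and the standard library are available. Lean on these libraries where they do the work, as an engineer would, in place of code of your own. Each camera call takes 0.05 s, during which the arm holds its last target. There are 200 camera calls.

TASK

Take the wide aluminium tube block (the one with two rows of holes) from its sloping stand and lower it into the well on top of the white heater, without dropping it, until it sits flat and square on the well's floor. Then slide the heater's retaining bar over the block's edge, fully home against its stop, and let go; leave the narrow block and the other things on the bench where they are.

Things in the scene. Friction and masses are not known exactly. Their poses are not given: they have to be found in the camera images.
- wide_block: Aluminium block 96 (x) x 64 (y) x 30 mm, 0.4 kg, two rows of four 16 mm holes in its top. Amid the top stands a black grip plate 50 long (x), 14 thick (y), 45 mm high (30 to 75 above the underside). Origin: centre of the underside, z normal to the top. Starts on its stand leaning 30 degrees: z leans to the stand's +x, the grip plate runs down the slope. Fits the well either way round (half turn)
- narrow_block: The other aluminium tube block, to be left alone: 96 x 40 x 30 mm with the same black grip plate, only one hole at each end of it. Origin: centre of the underside. It lies on the other stand in the same way
- wide_stand: Fixed white stand under the wide block, 130 x 92 mm on the bench. Its board slopes down at 30 degrees from its -x side (towards the robot, 86 mm high) to its +x side (24 mm); a lip 14 mm high along the lower edge holds the block. Origin: centre of the base, on the bench; x points down the slope, away from the robot
- narrow_stand: Fixed stand of the same shape under the narrow block; same origin and axes. The heater and the two stands change places from start to start
- heater: Fixed white dry-block heater, 220 (x) x 170 (y) x 85 mm high, control panel on its -x side (towards the robot). Origin: centre of the base, on the bench. Its top has the well and, on the -x side of the well, the retaining bar
- well (a point): Centre of the well's floor, 55 mm above the bench, 30 mm below the heater's top, 40 mm to +x of the heater's centre; axes as the heater's. The well is 99 (x) x 67 (y) mm and 30 mm deep, with a 5 mm wide 45 degree bevel round its mouth. With the block right down, its top is level with the heater's top
- bar (a joint): Travel of the retaining bar in m along the heater's +x: 0 drawn back, clear of the well; 0.035 home against its stop, its front edge about 12 mm over the block. A few newtons of friction; it stays where it is left. Its steel plate (44 x 58 x 6 mm) runs 2 mm above the heater's top
- bar_tab (a point): Middle of the top edge of the bar's upright black tab, by which it is pushed or pinched: 10 mm thick (x), 44 mm wide (y), from 8 to 38 mm above the heater's top; axes as the heater's; moves with the bar. The bar's plate reaches 5 mm from the tab's middle to -x and 39 mm to +x
- slide_box: Bystander: blue plastic slide box, 90 x 170 x 30 mm, origin centre of the underside
- dropper: Bystander: white dropper bottle, 32 mm across and 75 mm high, standing, origin centre of the underside
- film_carton: Bystander: white carton, 110 mm cube, origin centre of the underside
There are look-alikes about, which are no part of the job. Leave any pink or turquoise look-alike of the wide_block alone.

How it is judged:
By the outcome, as a careful person would: the job done as asked, in the order asked, and still so for the second after the job is handed in, with the robot touching nothing.
It also fails if it takes over 54 s, if anything falls off the work surface, if the arm or the gripper's body presses on something with over 40 N, if the wrist force passes 120 N, or if a joint passes its speed limit or range.

## Working session

There is one attempt and no reset: what is moved stays moved. The work goes in short steps, Python scripts to look and compute and a tool call to move; the robot and the scene stay as the last step left them, time stands still between calls to the robot, and variables do not carry over. Pictures are saved under pics/ and viewed, at most 10 in all, crops included, and the job is handed in when it is done.

Besides the shell and the picture viewer there is one more tool, called after "Request:" by a JSON object that holds its "method" and its "body". servo_tool: Moves the arm, as the interface text tells. Its arguments: {"type":"object","properties":{"deltas":{"type":"string"},"newtons":{"type":"number"}},"required":["deltas"]}

```bash
mkdir -p pics; ls; cat > h.py <<'E'
import numpy as np,cv2
from rig import env
def pt(p,u,v,d=None):
    K=p["camera_matrix"];T=np.linalg.inv(p["world_to_cam"])
    d=p["depth"][int(round(v)),int(round(u))] if d is None else d
    c=np.array([(u-K[0,2])/K[0,0]*d,(v-K[1,2])/K[1,1]*d,d,1]);return (T@c)[:3]
def proj(p,X):
    c=p["world_to_cam"]@np.append(X,1);q=p["camera_matrix"]@c[:3];return q[:2]/q[2]
def cloud(p):
    K=p["camera_matrix"];T=np.linalg.inv(p["world_to_cam"]);d=p["depth"]
    v,u=np.mgrid[:480,:640]
    c=np.stack([(u-K[0,2])/K[0,0]*d,(v-K[1,2])/K[1,1]*d,d],-1)
    return c@T[:3,:3].T+T[:3,3]
def tri(ps,uvs):
    A=[]
    for p,(u,v) in zip(ps,uvs):
        P=p["camera_matrix"]@p["world_to_cam"][:3];A+= [u*P[2]-P[0],v*P[2]-P[1]]
    x=np.linalg.svd(np.array(A))[2][-1];return x[:3]/x[3]
E
python3 - <<'E'
from h import *
np.set_printoptions(precision=4,suppress=True)
ps={}
for n in("scene","side"):
    p=env.get_image(n);ps[n]=p
    np.savez("/tmp/%s.npz"%n,**{k:p[k] for k in("img","depth","camera_matrix","world_to_cam")})
    cv2.imwrite("pics/%s.png"%n,p["img"][:,:,::-1])
    print(n,"cam at",np.linalg.inv(p["world_to_cam"])[:3,3])
    for t in("wide_block","narrow_block","wide_stand","narrow_stand","heater","well","bar_tab","slide_box","dropper","film_carton"):
        b=[] if t in("well","bar_tab") else env.spot_in(t,p)
        s=env.spot_point(t,p)
        print(t,[(np.round(x["bbox"]).astype(int).tolist(),round(x["conf"],2)) for x in b[:3]],[(np.round(x["uv"],1).tolist(),round(x["conf"],2)) for x in s[:3]])
print(env.observe()["time_s"],env.grasp_offset)
E
```

```text
pics
scene cam at [ 1.1463 -0.4043  1.1591]
wide_block [([330, 243, 38, 38], 0.88), ([283, 217, 24, 35], 0.87), ([379, 287, 36, 40], 0.82)] [([331.2, 243.5], 0.9), ([326.0, 297.1], 0.72), ([272.5, 219.7], 0.67)]
narrow_block [([386, 183, 30, 32], 0.71)] [([382.2, 186.5], 0.95)]
wide_stand [([329, 247, 50, 55], 0.55)] [([327.5, 249.1], 0.62)]
narrow_stand [([378, 191, 45, 49], 0.91), ([327, 247, 52, 54], 0.74)] [([377.9, 196.8], 0.63)]
heater [([234, 277, 85, 98], 0.58)] [([235.3, 281.0], 0.61)]
well [] [([243.9, 284.7], 0.65), ([442.2, 176.0], 0.25)]
bar_tab [] [([221.7, 240.5], 0.7)]
slide_box [([443, 173, 56, 34], 0.83), ([234, 278, 88, 96], 0.5)] [([442.5, 177.0], 0.63)]
dropper [([415, 237, 11, 18], 0.64)] [([411.6, 241.5], 0.75)]
film_carton [([151, 342, 74, 74], 0.6)] [([157.2, 349.6], 0.86)]
side cam at [0.372  0.6675 0.8664]
wide_block [([324, 250, 40, 38], 0.97), ([410, 258, 43, 39], 0.9), ([252, 253, 34, 44], 0.77)] [([411.9, 254.6], 0.86), ([297.4, 223.0], 0.77), ([237.9, 256.9], 0.75)]
narrow_block [([314, 354, 56, 37], 0.86)] [([314.0, 358.4], 0.67)]
wide_stand [([328, 257, 57, 54], 0.63), ([386, 194, 99, 80], 0.6)] [([329.5, 263.8], 0.79)]
narrow_stand [([322, 365, 65, 56], 0.59)] [([323.2, 371.5], 0.57)]
heater [([388, 195, 94, 76], 0.72)] [([387.0, 203.0], 0.69), ([245.7, 477.8], 0.49)]
well [] [([374.5, 183.9], 0.9)]
bar_tab [] [([412.0, 180.0], 0.65), ([389.8, 145.9], 0.55), ([314.5, 357.1], 0.3)]
slide_box [([252, 450, 82, 61], 0.93)] [([245.0, 477.2], 0.62)]
dropper [([239, 324, 17, 31], 0.87)] [([240.5, 328.7], 0.84)]
film_carton [([394, 146, 34, 18], 0.62)] [([387.2, 143.0], 0.92)]
1.9 0.0187
```

```bash
python3 - <<'E'
import cv2,numpy as np
a=cv2.imread("pics/scene.png")[150:380,170:480];b=cv2.imread("pics/side.png")[120:400,220:460]
cv2.imwrite("pics/a2.png",cv2.resize(a,None,fx=2.58,fy=2.58,interpolation=cv2.INTER_CUBIC))
cv2.imwrite("pics/b2.png",cv2.resize(b,None,fx=2.1,fy=2.1,interpolation=cv2.INTER_CUBIC))
E
```

```text
(no output)
```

View pics/a2.png

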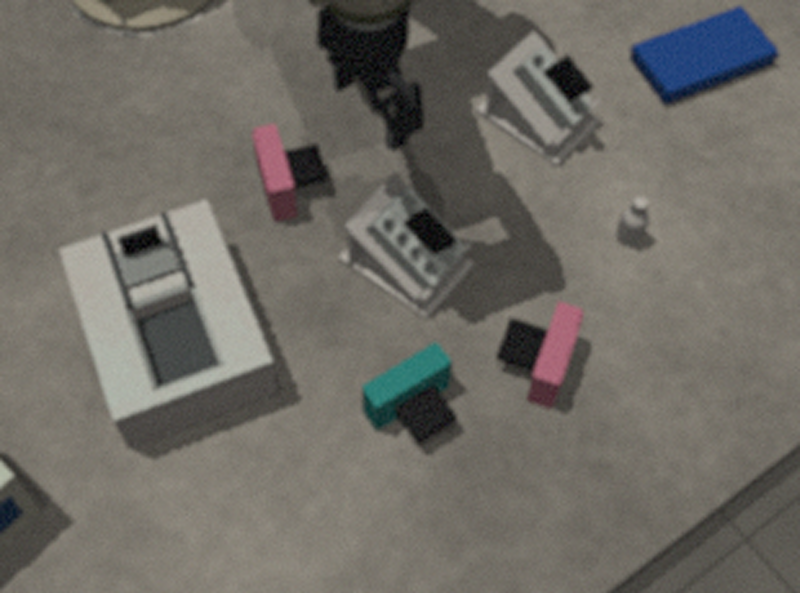

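View pics/b2.png

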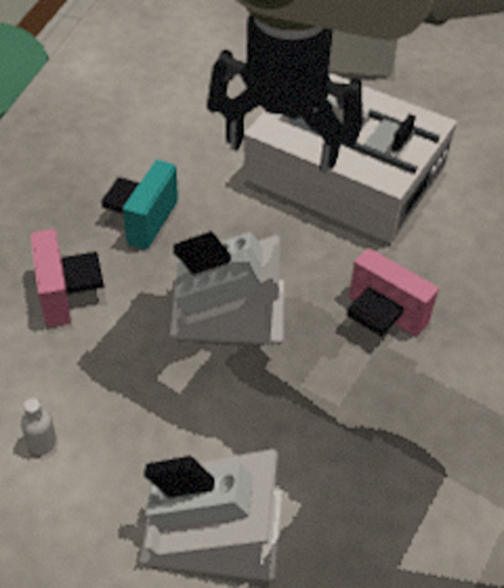

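```bash
cat > m.py <<'E'
from h import *
np.set_printoptions(precision=4,suppress=True)
from scipy.optimize import least_squares
P={n:dict(np.load("/tmp/%s.npz"%n)) for n in("scene","side")}
C={n:cloud(p) for n,p in P.items()}
well=tri([P["scene"],P["side"]],[(243.9,284.7),(374.5,183.9)]);tab=tri([P["scene"],P["side"]],[(221.7,240.5),(412,180)])
blk=tri([P["scene"],P["side"]],[(331,243),(324,250)]);st=tri([P["scene"],P["side"]],[(327.5,249.1),(329.5,263.8)])
print("well",well,"tab",tab,"blk centre",blk,"stand",st,"heater",tri([P["scene"],P["side"]],[(235.3,281),(387,203)]))
for n in C:
    X=C[n].reshape(-1,3);rgb=P[n]["img"].reshape(-1,3).astype(int);lum=rgb.sum(1)
    # heater top
    m=(np.hypot(X[:,0]-well[0],X[:,1]-well[1])<.2)&(abs(X[:,2]-.085)<.006)&(lum>250)
    r=cv2.minAreaRect((X[m,:2]*1000).astype(np.float32));print(n,"heater top n",m.sum(),"z",np.median(X[m,2]),"rect",r)
    # well floor
    m=(np.hypot(X[:,0]-well[0],X[:,1]-well[1])<.07)&(abs(X[:,2]-.055)<.006)
    print(" floor n",m.sum(),X[m].mean(0) if m.any() else "", cv2.minAreaRect((X[m,:2]*1000).astype(np.float32)))
    # tab
    m=(np.hypot(X[:,0]-tab[0],X[:,1]-tab[1])<.05)&(X[:,2]>.1)&(X[:,2]<.14)&(lum<200)
    if m.sum()>3: print(" tab n",m.sum(),X[m].mean(0),X[m,2].max(),cv2.minAreaRect((X[m,:2]*1000).astype(np.float32)))
    # grip plate (dark) of wide block
    near=(np.hypot(X[:,0]-blk[0],X[:,1]-blk[1])<.09)&(X[:,2]>.02)&(X[:,2]<.17)
    m=near&(lum<130)
    print(" plate n",m.sum(),X[m].mean(0),X[m].min(0),X[m].max(0))
    np.save("/tmp/near_%s.npy"%n,np.c_[X,lum][near])
    # stand/block planes tilted 30deg: find yaw & offsets maximizing concentration
    Y=X[near];best=None
    for yaw in np.arange(-90,90,1):
        a=np.radians(yaw);nn=np.array([.5*np.cos(a),.5*np.sin(a),.8660])
        h,e=np.histogram(Y@nn,np.arange(-.6,.8,.003));s=(h.astype(float)**2).sum()
        if best is None or s>best[0]: best=(s,yaw,h,e)
    k=np.argsort(best[2])[::-1][:6];print(" yaw",best[1],[(round(best[3][i],3),best[2][i]) for i in k])
E
python3 m.py
```

```text
well [ 0.5666 -0.2566  0.0545] tab [ 0.457  -0.2423  0.1178] blk centre [0.6072 0.02   0.0625] stand [0.5938 0.0177 0.0127] heater [ 0.5189 -0.2604 -0.0026]
scene heater top n 3030 z 0.08361870815062344 rect ((526.4341430664062, -257.1910400390625), (170.18470764160156, 224.6492919921875), 77.53608703613281)
 floor n 701 [ 0.559  -0.2645  0.0542] ((573.1887817382812, -267.5574951171875), (66.88745880126953, 121.69110107421875), 77.20220184326172)
 tab n 90 [ 0.4617 -0.2418  0.1143] 0.1253904172020084 ((460.2997131347656, -241.2194366455078), (37.95271301269531, 8.822218894958496), 79.09248352050781)
 plate n 164 [0.6293 0.0221 0.1083] [0.6013 0.0109 0.0777] [0.6538 0.0492 0.1309]
 yaw 19 [(np.float64(0.33), np.int64(160)), (np.float64(0.36), np.int64(156)), (np.float64(0.327), np.int64(137)), (np.float64(0.357), np.int64(136)), (np.float64(0.333), np.int64(65)), (np.float64(0.354), np.int64(62))]
side heater top n 1807 z 0.08364469752251713 rect ((526.8868408203125, -254.95831298828125), (177.8090362548828, 221.32308959960938), 77.91814422607422)
 floor n 54 [ 0.5929 -0.2712  0.0545] ((571.6072998046875, -279.08453369140625), (45.706607818603516, 82.68030548095703), 79.21994018554688)
 tab n 85 [ 0.458  -0.2331  0.1145] 0.12412833794875289 ((458.89129638671875, -237.35211181640625), (43.94440460205078, 9.9212007522583), 77.49504089355469)
 plate n 333 [0.6225 0.0314 0.1039] [ 0.5943 -0.0082  0.0723] [0.6539 0.0416 0.1293]
 yaw 17 [(np.float64(0.333), np.int64(352)), (np.float64(0.363), np.int64(270)), (np.float64(0.33), np.int64(141)), (np.float64(0.36), np.int64(130)), (np.float64(0.357), np.int64(100)), (np.float64(0.354), np.int64(69))]
```

```bash
cat >> h.py <<'E'
from scipy.spatial.transform import Rotation as Ro
np.set_printoptions(precision=4,suppress=True)
def plan(pos,R,off=0,order="tr"):
    """rows to go from the present pose to grasp frame pos,R; pos is the TCP"""
    o=env.observe();p=np.array(o["position"]);R0=np.array(o["tool_rot"])
    w=Ro.from_matrix(R0.T@R).as_rotvec();d=np.array(pos)-p
    print("t",o["time_s"],"TCP",p,"force",np.array(o["ft_force"]),"width",o["grip_width"])
    print(" rot first: rotvec",w," then shift mm",R.T@d*1000,"| shift first mm",R0.T@d*1000)
E
cat > m2.py <<'E'
from h import *
yaw=np.radians(18);n=np.array([.5*np.cos(yaw),.5*np.sin(yaw),.866]);bx=np.array([.866*np.cos(yaw),.866*np.sin(yaw),-.5]);by=np.cross(n,bx)
F=np.stack([bx,by,n],1)
for s in("scene","side"):
    Y=np.load("/tmp/near_%s.npy"%s);L=Y[:,:3]@F;l=Y[:,3]
    m=(l>150)&(L[:,2]>.356)&(L[:,2]<.370);r=cv2.minAreaRect((L[m,:2]*1000).astype(np.float32))
    A=np.c_[Y[m,:2],np.ones(m.sum())];c=np.linalg.lstsq(A,Y[m,2],rcond=None)[0];nn=np.array([-c[0],-c[1],1]);nn/=np.linalg.norm(nn)
    print(s,"top",m.sum(),np.median(L[m,2]),"rect",r,"tilt",np.degrees(np.arccos(nn[2])),"yaw",np.degrees(np.arctan2(nn[1],nn[0])),"range",L[m].min(0),L[m].max(0))
    m=(l<130)&(L[:,2]>.40)&(L[:,2]<.42);print("  plate top",m.sum(),np.median(L[m,2]),cv2.minAreaRect((L[m,:2]*1000).astype(np.float32)),L[m].min(0),L[m].max(0))
    m=(l<130)&(L[:,2]>.372);print("  plate",m.sum(),L[m].min(0),L[m].max(0))
o=env.observe();print(np.array(o["tool_rot"]))
E
python3 m2.py
```

```text
scene top 391 0.3616154764859144 rect ((471.66058349609375, -169.1846466064453), (68.56597900390625, 97.01624298095703), 87.93000030517578) tilt 29.76779218955529 yaw 17.082067746226 range [ 0.4236 -0.2044  0.3561] [ 0.5209 -0.1343  0.3694]
  plate top 87 0.4061745387668684 ((471.40020751953125, -170.96896362304688), (15.566473960876465, 48.529903411865234), 87.85607147216797) [ 0.447  -0.1793  0.4006] [ 0.4956 -0.1629  0.4118]
  plate 162 [ 0.4462 -0.1796  0.3722] [ 0.4956 -0.1629  0.4118]
side top 521 0.3619937271118322 rect ((473.1389465332031, -167.96060180664062), (70.70664978027344, 98.59703826904297), 89.30147552490234) tilt 29.43936831867055 yaw 20.180635986666466 range [ 0.4238 -0.2029  0.356 ] [ 0.5225 -0.1322  0.3672]
  plate top 117 0.40652553311277095 ((470.87261962890625, -166.44810485839844), (15.108551025390625, 49.0175666809082), 85.49258422851562) [ 0.4465 -0.1743  0.4002] [ 0.4951 -0.158   0.41  ]
  plate 292 [ 0.4465 -0.1743  0.3722] [ 0.4953 -0.1564  0.41  ]
[[ 0.  1. -0.]
 [ 1. -0.  0.]
 [ 0. -0. -1.]]
```

```bash
cat >> h.py <<'E'
def blockframe(yawdeg=17.):
    a=np.radians(yawdeg);n=np.array([.5*np.cos(a),.5*np.sin(a),np.sqrt(.75)]);bx=np.array([np.sqrt(.75)*np.cos(a),np.sqrt(.75)*np.sin(a),-.5]);return np.stack([bx,np.cross(n,bx),n],1)
O=blockframe(18)@np.array([.4715,-.1685,.332])
FB=blockframe(17);RG=np.stack([FB[:,0],-FB[:,1],-FB[:,2]],1)
def flat(yawdeg):
    a=np.radians(yawdeg);return np.array([[np.cos(a),np.sin(a),0],[np.sin(a),-np.cos(a),0],[0,0,-1.]])
E
python3 -c "
from h import *
print(O);plan(O+FB[:,2]*.127,RG)"
```

```text
[0.5983 0.0172 0.0518]
t 1.9 TCP [ 0.55   -0.      0.2313] force [0.4232 0.5748 0.0727] width 0.08583100298769762
 rot first: rotvec [ 0.3331 -0.4502  1.2432]  then shift mm [134.1472  -2.3564   2.8739] | shift first mm [ 35.8019 109.0364  69.5599]
```

Request:
{"method": "servo_tool", "body": {"deltas": "1 0 0 0 0.0278 -0.0375 0.1036;1 0 0 0 0.0278 -0.0375 0.1036;1 0 0 0 0.0278 -0.0375 0.1036;1 0 0 0 0.0278 -0.0375 0.1036;1 0 0 0 0.0278 -0.0375 0.1036;1 0 0 0 0.0278 -0.0375 0.1036;1 0 0 0 0.0278 -0.0375 0.1036;1 0 0 0 0.0278 -0.0375 0.1036"}}

```text
time_s: 2.57
position: [0.55, 0.0002, 0.2314]
tool_rot: [[0.691, 0.653, -0.311], [0.634, -0.754, -0.175], [-0.349, -0.076, -0.934]]
ft_force: [0.3, 0.2, -0.1]
grip_width: 0.085
gripper_force: 0.0
```

Request:
{"method": "servo_tool", "body": {"deltas": "1 0 0 0 0.0278 -0.0375 0.1036;1 0 0 0 0.0278 -0.0375 0.1036;1 0 0 0 0.0278 -0.0375 0.1036;1 0 0 0 0.0278 -0.0375 0.1036;1 33.5 0 0 0 0 0;1 33.5 0 0 0 0 0;1 33.5 0 0 0 0 0;1 33.5 -2 3 0 0 0"}}

```text
time_s: 3.23
position: [0.6603, 0.0356, 0.1612]
tool_rot: [[0.829, 0.292, -0.478], [0.253, -0.956, -0.146], [-0.499, -0.0, -0.866]]
ft_force: [0.1, -0.5, 0.7]
grip_width: 0.0857
gripper_force: 0.0
```

Request:
{"method": "servo_tool", "body": {"deltas": "1 0 0 0 0 0 0;1 0 0 0 0 0 0"}}

```text
time_s: 3.4
position: [0.6591, 0.0358, 0.1589]
tool_rot: [[0.826, 0.293, -0.482], [0.254, -0.956, -0.146], [-0.503, -0.002, -0.864]]
ft_force: [0.1, 0.4, 0.8]
grip_width: 0.0855
gripper_force: 0.0
```

```bash
cat >> h.py <<'E'
def wproj(p,X):
    c=(p["world_to_cam"]@np.append(X,1))[:3];K=p["camera_matrix"]
    th=np.arctan2(np.hypot(c[0],c[1]),c[2]);ph=np.arctan2(c[1],c[0])
    return np.array([K[0,2]+K[0,0]*th*np.cos(ph),K[1,2]+K[1,1]*th*np.sin(ph)])
def draw(p,O,R,pts,fn):
    im=p["img"][:,:,::-1].copy()
    for q in pts:
        u=wproj(p,O+R@np.array(q));cv2.circle(im,tuple(int(round(x)) for x in u),2,(0,0,255),-1)
    cv2.imwrite(fn,im)
BP=[(x,y,.03) for x in(-.048,0,.048) for y in(-.032,0.032)]+[(x,y,.075) for x in(-.025,.025) for y in(-.007,.007)]
E
python3 -c "
from h import *
plan(O+FB[:,2]*.037,RG)
p=env.get_image('wrist');print(p['camera_matrix'],np.linalg.inv(p['world_to_cam'])[:3,3])
np.savez('/tmp/w1.npz',**{k:p[k] for k in('img','depth','camera_matrix','world_to_cam')})
draw(p,O,FB,BP,'pics/w1.png')"
```

```text
t 3.4 TCP [0.6591 0.0358 0.1589] force [0.1275 0.3808 0.7623] width 0.08547773558479753
 rot first: rotvec [-0.0013  0.0039  0.0013]  then shift mm [-1.4361 -0.0534 87.5879] | shift first mm [-1.0918  0.0628 87.5928]
[[371.6483   0.     316.9115]
 [  0.     371.6483 242.022 ]
 [  0.       0.       1.    ]] [0.7931 0.0762 0.2431]
```

View pics/w1.png

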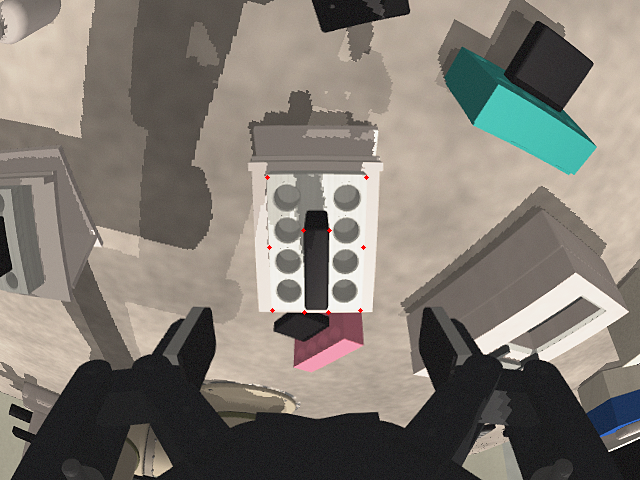

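Request:
{"method": "servo_tool", "body": {"deltas": "1 -1 0 22 0 0 0;1 0 0 22 0 0 0;1 0 0 16 0 0 0;1 0 0 12 0 0 0;1 0 0 8 0 0 0;1 0 0 7.5 0 0 0;1 0 0 0 0 0 0;1 0 0 0 0 0 0"}}

```text
time_s: 4.12
position: [0.6164, 0.0222, 0.0874]
tool_rot: [[0.829, 0.292, -0.477], [0.253, -0.956, -0.146], [-0.499, 0.0, -0.867]]
ft_force: [-0.6, -0.6, 0.4]
grip_width: 0.0853
gripper_force: 0.0
```

Request:
{"method": "servo_tool", "body": {"deltas": "1 0 0 4 0 0 0;0 0 0 0 0 0 0;0 0 0 0 0 0 0;0 0 0 0 0 0 0;0 0 0 0 0 0 0;0 0 0 0 0 0 0;0 0 0 0 0 0 0;0 0 0 0 0 0 0", "newtons": 70}}

```text
time_s: 4.78
position: [0.6144, 0.022, 0.083]
tool_rot: [[0.828, 0.292, -0.478], [0.254, -0.956, -0.146], [-0.5, -0.001, -0.866]]
ft_force: [1.0, 1.9, -0.4]
grip_width: 0.0134
gripper_force: 70.3
```

Request:
{"method": "servo_tool", "body": {"deltas": "0 0 0 0 0 0 0;0 0 0 0 0 0 0;0 0 0 0 0 0 0"}}

```text
time_s: 5.03
position: [0.6144, 0.022, 0.083]
tool_rot: [[0.828, 0.292, -0.478], [0.254, -0.956, -0.146], [-0.5, -0.001, -0.866]]
ft_force: [1.0, 1.7, 0.9]
grip_width: 0.0132
gripper_force: 70.3
```

Request:
{"method": "servo_tool", "body": {"deltas": "0 0 0 -8 0 0 0;0 0 0 -14 0 0 0;0 0 0 -20 0 0 0;0 0 0 -25 0 0 0;0 0 0 -30 0 0 0;0 0 0 -30 0 0 0;0 0 0 0 0 0 0;0 0 0 0 0 0 0"}}

```text
time_s: 5.7
position: [0.6757, 0.0404, 0.1931]
tool_rot: [[0.829, 0.292, -0.476], [0.253, -0.956, -0.146], [-0.498, 0.0, -0.867]]
ft_force: [-0.7, 0.3, -5.8]
grip_width: 0.0133
gripper_force: 69.8
```

```bash
python3 -c "
from h import *
W=np.array([.5658,-.2655,.055])
plan(W+[0,0,.037+.09],flat(-12.4))"
```

```text
t 5.7 TCP [0.6757 0.0404 0.1931] force [-0.6761  0.2624 -5.8431] width 0.013299225327593334
 rot first: rotvec [0.1342 0.51   0.5013]  then shift mm [-41.6204 322.3349  11.1055] | shift first mm [-163.047   260.3783  106.6496]
```

Request:
{"method": "servo_tool", "body": {"deltas": "0 0 0 0 0.0168 0.0638 0.0627;0 0 0 0 0.0168 0.0638 0.0627;0 0 0 0 0.0168 0.0638 0.0627;0 0 0 0 0.0168 0.0638 0.0627;0 0 0 0 0.0168 0.0638 0.0627;0 0 0 0 0.0168 0.0638 0.0627;0 0 0 0 0.0168 0.0638 0.0627;0 0 0 0 0.0168 0.0638 0.0627"}}

```text
time_s: 6.37
position: [0.6732, 0.04, 0.1908]
tool_rot: [[0.976, -0.22, -0.004], [-0.22, -0.976, 0.001], [-0.004, -0.0, -1.0]]
ft_force: [-0.3, 0.1, -4.8]
grip_width: 0.0131
gripper_force: 69.5
```

Request:
{"method": "servo_tool", "body": {"deltas": "0 -3 20 0 0 0 0;0 -5 35 0 0 0 0;0 -5 38 0 0 0 0;0 -5 38 0 0 0 0;0 -5 38 0 0 0 0;0 -5 38 0 0 0 0;0 -5 38 0 0 0 0;0 -4 32 0 0 0 0"}}

```text
time_s: 7.03
position: [0.5763, -0.2237, 0.1909]
tool_rot: [[0.976, -0.217, -0.007], [-0.217, -0.976, 0.003], [-0.007, -0.001, -1.0]]
ft_force: [0.8, -0.4, -4.3]
grip_width: 0.013
gripper_force: 69.6
```

Request:
{"method": "servo_tool", "body": {"deltas": "0 -3 25 0 0 0 0;0 -1.5 14 0 0 0 0;0 0 6 0 0 0 0;0 0 0 0 0 0 0;0 0 0 0 0 0 0"}}

```text
time_s: 7.45
position: [0.5652, -0.2639, 0.1924]
tool_rot: [[0.977, -0.215, -0.003], [-0.215, -0.977, 0.002], [-0.003, -0.001, -1.0]]
ft_force: [0.1, 0.2, -3.2]
grip_width: 0.0131
gripper_force: 69.5
```

```bash
python3 -c "
from h import *
W=np.array([.5658,-.2655,.055])
plan(W+[0,0,.037+.09],flat(-12.4))
p=env.get_image('wrist')
np.savez('/tmp/w2.npz',**{k:p[k] for k in('img','depth','camera_matrix','world_to_cam')})
o=env.observe();T=np.array(o['tool_rot']);B=np.stack([T[:,0],-T[:,1],-T[:,2]],1)
a=np.radians(-12.4);H=np.array([[np.cos(a),-np.sin(a),0],[np.sin(a),np.cos(a),0],[0,0,1]])
im=p['img'][:,:,::-1].copy()
for q in BP[:6]:
    u=wproj(p,np.array(o['position'])+B@(np.array(q)-[0,0,.037]));cv2.circle(im,tuple(int(round(x)) for x in u),2,(0,0,255),-1)
for x in(-.0545,0,.0545):
  for y in(-.0385,.0385):
    u=wproj(p,W+H@np.array([x,y,.03]));cv2.circle(im,tuple(int(round(x)) for x in u),2,(0,160,0),-1)
for x in(-.150,.07):
  for y in(-.085,.085):
    u=wproj(p,W+H@np.array([x,y,.03]));cv2.circle(im,tuple(int(round(x)) for x in u),2,(255,0,0),-1)
cv2.imwrite('pics/w2.png',im)"
```

```text
t 7.45 TCP [ 0.5652 -0.2639  0.1924] force [ 0.11    0.238  -3.2267] width 0.013145465141456798
 rot first: rotvec [-0.0011  0.0032  0.    ]  then shift mm [ 0.9291  1.4288 10.3957] | shift first mm [ 0.9622  1.4398 10.3911]
```

View pics/w2.png

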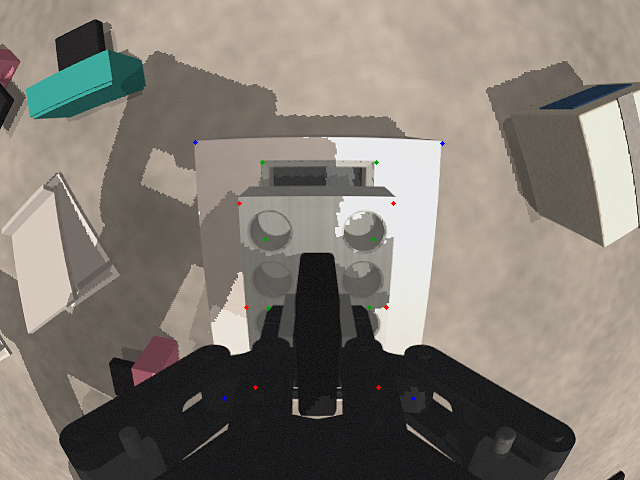

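```bash
cat >> h.py <<'E'
def wcloud(p):
    K=p["camera_matrix"];T=np.linalg.inv(p["world_to_cam"]);v,u=np.mgrid[:480,:640]
    x=(u-K[0,2])/K[0,0];y=(v-K[1,2])/K[1,1];th=np.hypot(x,y)+1e-9;d=p["depth"];k=np.tan(th)/th
    return np.stack([x*k*d,y*k*d,d],-1)@T[:3,:3].T+T[:3,3]
E
python3 -c "
from h import *
p=dict(np.load('/tmp/w2.npz'));X=wcloud(p)
o=env.observe();t=np.array(o['position']);T=np.array(o['tool_rot'])
L=(X-t)@np.stack([T[:,0],-T[:,1],-T[:,2]],1)*1000
g=lambda u,v:L[v,u]
for uv in [(250,210),(380,215),(300,200),(315,200),(246,260),(385,260),(246,300),(382,310)]: print('top',uv,g(*uv))
for u in(270,300,350,380):
  c=L[180:215,u];print('edge',u,[(180+i,c[i].round(1).tolist()) for i in range(8,22,2)])
for r in (210,255,290):
  c=L[r];print('row',r,[(u,c[u].round(1).tolist()) for u in list(range(236,250,2))+list(range(382,396,2))])
# heater top
a=np.radians(-12.4);H=np.array([[np.cos(a),-np.sin(a)],[np.sin(a),np.cos(a)]])
m=(abs(X[...,2]-.085)<.006)&(p['depth']>0);m[:130]=0;m[350:]=0;Q=(X[m][:,:2]-[.5658,-.2655])@H*1000
print('heater z',np.median(X[m][:,2]));
m2=m.copy();ys=np.where(m2)[0]
for u in(220,240,260,300,340,380,400,420):
  v=np.where(m[:,u])[0];print('far edge',u,v[0],((X[v[0],u,:2]-[.5658,-.2655])@H*1000).round(1), v[:40][np.where(np.diff(v[:41])>1)[0]])
for v in(150,170,190,220,260,300):
  u=np.where(m[v])[0];print('sides',v,u[0],u[-1],[((X[v,i,:2]-[.5658,-.2655])@H*1000).round(1).tolist() for i in(u[0],u[-1])])
"
```

```text
top (250, 210) [45.8348 26.7859 -3.4412]
top (380, 215) [ 43.3313 -26.2866  -4.8152]
top (300, 200) [49.6538  6.4063 -4.0487]
top (315, 200) [49.6609  0.3917 -3.9151]
top (246, 260) [24.1745 29.7072 -3.5258]
top (385, 260) [ 23.8856 -29.3028  -4.0784]
top (246, 300) [ 4.863  31.2284 -4.2483]
top (382, 310) [  0.4151 -29.3638  -3.012 ]
edge 270 [(188, [51.5, 20.9, -23.6]), (190, [51.1, 20.4, -20.1]), (192, [51.6, 19.4, -12.0]), (194, [51.6, 18.9, -7.7]), (196, [51.4, 18.5, -4.2]), (198, [50.7, 18.4, -3.5]), (200, [49.9, 18.4, -3.2])]
edge 300 [(188, [51.3, 7.2, -23.5]), (190, [51.3, 7.0, -18.6]), (192, [51.3, 6.8, -13.4]), (194, [51.3, 6.6, -8.2]), (196, [51.3, 6.4, -4.1]), (198, [50.6, 6.4, -3.4]), (200, [49.7, 6.4, -4.0])]
edge 350 [(188, [51.3, -15.4, -24.1]), (190, [51.2, -14.9, -18.8]), (192, [51.2, -14.5, -13.9]), (194, [51.6, -13.9, -7.0]), (196, [51.3, -13.7, -4.3]), (198, [50.6, -13.6, -3.3]), (200, [49.6, -13.7, -4.3])]
edge 380 [(188, [51.4, -29.2, -24.1]), (190, [51.6, -28.1, -17.5]), (192, [51.5, -27.4, -13.2]), (194, [51.4, -26.6, -8.8]), (196, [51.2, -26.0, -5.2]), (198
[... 1165 characters left out ...]
31.4, -3.4]), (390, [-38.8, -55.3, -107.4]), (392, [-39.3, -57.0, -108.3]), (394, [-38.8, -58.3, -107.2])]
heater z 0.0849715536335385
far edge 220 139 [71.3 67.4] []
far edge 240 138 [71.5 52.9] [166]
far edge 260 138 [71.  39.4] []
far edge 300 137 [71.1 12.7] []
far edge 340 137 [ 71.2 -14. ] []
far edge 380 138 [ 71.1 -40.7] []
far edge 400 139 [ 70.9 -54.8] []
far edge 420 140 [ 70.9 -68.5] [166]
sides 150 194 572 [[64.7, 86.6], [74.2, -195.1]]
sides 170 195 578 [[50.6, 86.5], [59.1, -204.0]]
sides 190 197 582 [[36.4, 85.7], [43.4, -210.7]]
sides 220 199 587 [[14.6, 85.9], [18.8, -221.8]]
sides 260 203 431 [[-15.8, 85.7], [-16.1, -83.2]]
sides 300 51 426 [[-61.3, 252.4], [-48.9, -82.8]]
```

Request:
{"method": "servo_tool", "body": {"deltas": "0 -1.3 -0.2 8 0 0.003 0;0 0 0 14 0 0 0;0 0 0 14 0 0 0;0 0 0 12 0 0 0;0 0 0 8 0 0 0;0 0 0 4 0 0 0;0 0 0 0 0 0 0;0 0 0 0 0 0 0"}}

```text
time_s: 8.17
position: [0.5644, -0.2645, 0.1334]
tool_rot: [[0.977, -0.215, 0.002], [-0.215, -0.977, -0.001], [0.002, 0.0, -1.0]]
ft_force: [-0.4, 0.4, -3.8]
grip_width: 0.0129
gripper_force: 69.5
```

```bash
cat > m3.py <<'E'
from h import *
o=env.observe();t=np.array(o['position']);T=np.array(o['tool_rot'])
p=env.get_image('wrist');X=wcloud(p)
a=np.radians(-12.4);H=np.array([[np.cos(a),-np.sin(a)],[np.sin(a),np.cos(a)]]);W=np.array([.5672,-.2644])
print('t',o['time_s'],t,'tcp local mm',(t[:2]-W)@H*1000,'f',np.array(o['ft_force']),np.array(o['wrist_torque']));print(T)
X=X.copy();X[...,:2]=(X[...,:2]-W)@H;X*=1000
zt=t[2]*1000-3.8
m=(abs(X[...,2]-zt)<3)&(abs(X[...,0])<56)&(abs(X[...,1])<40);Q=X[m]
print('block top z',np.median(Q[:,2]),'x max',np.percentile(Q[:,0],99.8),'y',[ (np.round(Q[(Q[:,0]>k)&(Q[:,0]<k+8)][:,1].min(),1),np.round(Q[(Q[:,0]>k)&(Q[:,0]<k+8)][:,1].max(),1)) for k in(8,24,38)])
A=np.c_[Q[:,:2],np.ones(len(Q))];print('tilt (mrad)',np.linalg.lstsq(A,Q[:,2],rcond=None)[0][:2]*1000)
m=(abs(X[...,2]-85)<2)&(abs(X[...,1])<95)&(abs(X[...,0])<90);Q=X[m];f=Q[abs(Q[:,1])<60]
print('heater top z',np.median(Q[:,2]),'far',f[:,0].max(),'sides',Q[:,1].min(),Q[:,1].max(), 'mouth far', f[(abs(f[:,1])<25)&(f[:,0]>45)][:,0].min() if 1 else 0)
cv2.imwrite('pics/w_%d.png'%int(o['time_s']*100),p['img'][:,:,::-1])
E
python3 m3.py
```

```text
t 8.1667 [ 0.5644 -0.2645  0.1334] tcp local mm [-2.7568 -0.6993] f [-0.4209  0.3775 -3.7863] [-0.0131  0.0333 -0.0202]
[[ 0.9767 -0.2148  0.0017]
 [-0.2148 -0.9767 -0.0006]
 [ 0.0018  0.0003 -1.    ]]
block top z 129.8622671022199 x max 49.057326962017875 y [(np.float64(-32.7), np.float64(31.7)), (np.float64(-32.6), np.float64(31.7)), (np.float64(-32.9), np.float64(31.7))]
tilt (mrad) [3.7842 0.6118]
heater top z 85.015799439895 far 70.43736637032355 sides -85.63809053279134 85.90507536551792 mouth far 51.812183705909426
```

Request:
{"method": "servo_tool", "body": {"deltas": "0 -0.3 -0.6 5 0 0 0;0 0 0 5 0 0 0;0 0 0 5 0 0 0;0 0 0 4 0 0 0;0 0 0 4 0 0 0;0 0 0 4 0 0 0;0 0 0 0 0 0 0"}}

```text
time_s: 8.8
position: [0.5636, -0.2639, 0.105]
tool_rot: [[0.977, -0.215, -0.0], [-0.215, -0.977, 0.001], [-0.0, -0.001, -1.0]]
ft_force: [-0.4, 0.9, -5.3]
grip_width: 0.0133
gripper_force: 69.5
```

Request:
{"method": "servo_tool", "body": {"deltas": "0 0 0 4 0 0 0;0 0 0 4 0 0 0;0 0 0 3 0 0 0;0 0 0 2 0 0 0;0 0 0 0 0 0 0;0 0 0 0 0 0 0"}}

```text
time_s: 9.3
position: [0.5639, -0.2641, 0.093]
tool_rot: [[0.977, -0.215, 0.001], [-0.215, -0.977, -0.0], [0.001, 0.0, -1.0]]
ft_force: [-0.6, -0.3, -4.8]
grip_width: 0.0134
gripper_force: 69.5
```

Request:
{"method": "servo_tool", "body": {"deltas": "0 0 0 2 0 0 0;0 0 0 1 0 0 0;0 0 0 1 0 0 0;0 0 0 1 0 0 0;0 0 0 0 0 0 0"}}

```text
time_s: 9.72
position: [0.564, -0.2641, 0.0885]
tool_rot: [[0.977, -0.215, 0.002], [-0.215, -0.977, -0.001], [0.002, 0.0, -1.0]]
ft_force: [-1.1, 1.4, 1.2]
grip_width: 0.0136
gripper_force: 70.1
```

Request:
{"method": "servo_tool", "body": {"deltas": "0 0 0 1 0 0 0;0 0 0 0.5 0 0 0;0 0 0 0 0 0 0"}}

```text
time_s: 9.97
position: [0.5641, -0.264, 0.0885]
tool_rot: [[0.977, -0.215, 0.002], [-0.215, -0.977, -0.001], [0.003, 0.001, -1.0]]
ft_force: [-4.3, 3.6, 12.0]
grip_width: 0.0132
gripper_force: 71.8
```

```bash
python3 m3.py
```

```text
t 9.9667 [ 0.5641 -0.264   0.0885] tcp local mm [-3.1464 -0.3103] f [-4.2653  3.6173 11.9995] [0.4995 0.9302 0.024 ]
[[ 0.9766 -0.215   0.0023]
 [-0.215  -0.9766 -0.0013]
 [ 0.0025  0.0008 -1.    ]]
block top z 84.73357105250076 x max 55.91588671512809 y [(np.float64(-40.0), np.float64(40.0)), (np.float64(-40.0), np.float64(40.0)), (np.float64(-40.0), np.float64(40.0))]
tilt (mrad) [ 1.5289 -1.4829]
heater top z 84.98633607068311 far 70.50964249492823 sides -85.82410169867879 85.69826597553637 mouth far 45.014352072751336
```

Request:
{"method": "servo_tool", "body": {"deltas": "0.5 0 0 -1 0 0 0;0.5 0 0 0 0 0 0;0.5 0 0 0 0 0 0;0.5 0 0 0 0 0 0;0.5 0 0 -10 0 0 0;0.5 0 0 -25 0 0 0;0.5 0 0 -35 0 0 0;0.5 0 0 -30 0 0 0"}}

```text
time_s: 10.68
position: [0.5638, -0.2641, 0.1898]
tool_rot: [[0.977, -0.215, 0.001], [-0.215, -0.977, -0.001], [0.002, 0.0, -1.0]]
ft_force: [-0.1, -0.6, 1.3]
grip_width: 0.0427
gripper_force: 0.0
```

Request:
{"method": "servo_tool", "body": {"deltas": "0 -30 0 0 0 0 0;0 -35 0 0 0 0 0;0 -25 0 0 0 0 0;0 0 0 0 0 0 0;0 0 0 0 0 0 0"}}

```text
time_s: 11.1
position: [0.4756, -0.2447, 0.1886]
tool_rot: [[0.976, -0.216, 0.002], [-0.216, -0.976, -0.001], [0.003, 0.001, -1.0]]
ft_force: [0.5, -1.0, 0.2]
grip_width: 0.0002
gripper_force: 0.0
```

```bash
cat >> m3.py <<'E'
for n in('wide_block',): print('block pts')
m=(X[...,2]>105)&(X[...,2]<128)&(abs(X[...,1]+0)<45)&(X[...,0]<-80)&(X[...,0]>-145);Q=X[m]
if m.sum()>5: print('tab',m.sum(),np.percentile(Q,1,axis=0),np.percentile(Q,99,axis=0),Q[:,2].max())
m=(abs(X[...,2]-85)<6)&(abs(X[...,0]-5)<38)&(abs(X[...,1])<30);Q=X[m]
A=np.c_[Q[:,:2],np.ones(len(Q))];print('block top z/tilt',np.median(Q[:,2]),np.linalg.lstsq(A,Q[:,2],rcond=None)[0]*[1000,1000,1])
E
python3 m3.py; ls pics
```

```text
t 11.1 [ 0.4756 -0.2447  0.1886] tcp local mm [-93.7161  -0.4791] f [ 0.4574 -0.9736  0.2013] [-0.0125  0.0686 -0.0535]
[[ 0.9764 -0.216   0.0023]
 [-0.216  -0.9764 -0.0012]
 [ 0.0025  0.0007 -1.    ]]
a2.png
b2.png
scene.png
side.png
w1.png
w2.png
w_816.png
w_996.png
  return _methods._mean(a, axis=axis, dtype=dtype,
  ret = ret.dtype.type(ret / rcount)
Traceback (most recent call last):
  File "m3.py", line 9, in <module>
    print('block top z',np.median(Q[:,2]),'x max',np.percentile(Q[:,0],99.8),'y',[ (np.round(Q[(Q[:,0]>k)&(Q[:,0]<k+8)][:,1].min(),1),np.round(Q[(Q[:,0]>k)&(Q[:,0]<k+8)][:,1].max(),1)) for k in(8,24,38)])
                                                  ~~~~~~~~~~~~~^^^^^^^^^^^^^
IndexError: index -1 is out of bounds for axis 0 with size 0
```

```bash
sed -i "/^zt=/,/^print('heater top/d" m3.py; sed -i "/^A=np.*tilt (mrad)/d;/^for n in('wide/d" m3.py; python3 m3.py; ls -t pics|head -1
```

```text
t 11.15 [ 0.4764 -0.2451  0.1884] tcp local mm [-92.8734  -0.6098] f [0.7263 0.3911 0.4632] [-0.0105  0.0134 -0.0004]
[[ 0.9765 -0.2156  0.0026]
 [-0.2156 -0.9765 -0.0014]
 [ 0.0028  0.0008 -1.    ]]
tab 1659 [-113.5434  -21.1394  105.4362] [-104.0558   21.3527  124.2904] 125.0502149148874
block top z/tilt 84.87367659595944 [-3.0357  0.595  84.7495]
w_1115.png
```

Request:
{"method": "servo_tool", "body": {"deltas": "0 -25 -0.6 0 0 0 0;0 -23 0 0 0 0 0;0 0 0 0 0 0 0;0 0 0 25 0 0 0;0 0 0 25 0 0 0;0 0 0 20 0 0 0;0 0 0 14 0 0 0;0 0 0 0 0 0 0"}}

```text
time_s: 11.87
position: [0.4294, -0.2334, 0.1009]
tool_rot: [[0.977, -0.215, -0.002], [-0.215, -0.977, 0.003], [-0.003, -0.002, -1.0]]
ft_force: [0.1, 0.6, -0.5]
grip_width: 0.0002
gripper_force: 0.0
```

```bash
python3 m3.py; ls -t pics|head -1; cp $(ls -t pics/w_*|head -1) pics/last.png
```

```text
t 11.8667 [ 0.4294 -0.2334  0.1009] tcp local mm [-141.2167    0.6569] f [ 0.1245  0.584  -0.4944] [0.0508 0.0058 0.0018]
[[ 0.9766 -0.215  -0.0021]
 [-0.2149 -0.9766  0.0028]
 [-0.0027 -0.0023 -1.    ]]
tab 6572 [-133.4813  -20.8474  105.7031] [-104.2758   21.0034  127.2828] 127.9687817927298
block top z/tilt 84.84390328566852 [-31.2734  -0.8145  83.996 ]
w_1186.png
```

View pics/last.png

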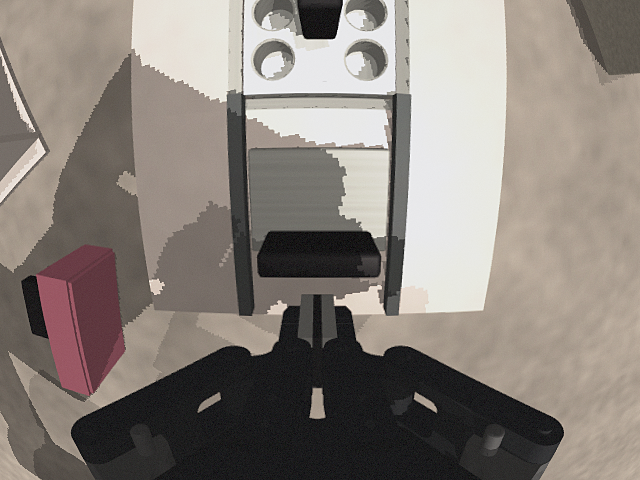

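Request:
{"method": "servo_tool", "body": {"deltas": "0 8 0 0 0 0 0;0 8 0 0 0 0 0;0 8 0 0 0 0 0;0 8 0 0 0 0 0;0 6 0 0 0 0 0;0 4 0 0 0 0 0;0 0 0 0 0 0 0"}}

```text
time_s: 12.5
position: [0.4713, -0.2431, 0.1035]
tool_rot: [[0.977, -0.215, 0.002], [-0.215, -0.977, -0.001], [0.002, 0.0, -1.0]]
ft_force: [-0.8, -0.6, -0.1]
grip_width: -0.0001
gripper_force: 0.0
```

Request:
{"method": "servo_tool", "body": {"deltas": "0 3 0 0 0 0 0;0 2 0 0 0 0 0;0 0 0 0 0 0 0"}}

```text
time_s: 12.75
position: [0.4754, -0.2438, 0.1034]
tool_rot: [[0.977, -0.215, 0.001], [-0.215, -0.977, -0.0], [0.001, -0.0, -1.0]]
ft_force: [0.5, -0.9, -0.1]
grip_width: 0.0003
gripper_force: 0.0
```

Request:
{"method": "servo_tool", "body": {"deltas": "0 2 0 0 0 0 0;0 1 0 0 0 0 0;0 0 0 0 0 0 0"}}

```text
time_s: 13.0
position: [0.4776, -0.2444, 0.1034]
tool_rot: [[0.977, -0.215, -0.0], [-0.215, -0.977, 0.0], [-0.0, -0.0, -1.0]]
ft_force: [-3.6, 0.9, 2.7]
grip_width: 0.0002
gripper_force: 2.3
```

```bash
cat > m4.py <<'E'
exec(open('m3.py').read())
m=(X[...,2]>105)&(X[...,2]<128)&(X[...,0]<-30)&(X[...,0]>-130)&(abs(X[...,1])>13)&(abs(X[...,1])<21);Q=X[m]
print('tab outer',m.sum(),np.percentile(Q,1,axis=0),np.percentile(Q,99,axis=0))
E
python3 m4.py
```

```text
t 13.0 [ 0.4776 -0.2444  0.1034] tcp local mm [-91.822    0.3341] f [-3.631   0.9302  2.7077] [0.18   0.7083 0.0719]
[[ 0.9766 -0.2152 -0.0004]
 [-0.2152 -0.9766  0.0003]
 [-0.0005 -0.0002 -1.    ]]
tab 665 [-84.4569 -12.9496 114.0042] [-80.0221  13.6729 127.8219] 127.99790737837047
block top z/tilt 84.81317991194246 [-5.6787 -1.0176 84.6496]
tab outer 1697 [-83.7191 -20.8622 105.6962] [-69.1748  20.7797 124.4242]
```

Request:
{"method": "servo_tool", "body": {"deltas": "0 1 0 0 0 0 0;0 1 0 0 0 0 0;0 0 0 0 0 0 0"}}

```text
time_s: 13.3
position: [0.4777, -0.2443, 0.1034]
tool_rot: [[0.977, -0.215, -0.005], [-0.215, -0.977, 0.002], [-0.005, -0.0, -1.0]]
ft_force: [-15.3, 2.8, 8.3]
grip_width: -0.0002
gripper_force: 7.7
```

Request:
{"method": "servo_tool", "body": {"deltas": "0 1 0 0 0 0 0;0 0 0 0 0 0 0"}}

```text
time_s: 13.47
position: [0.4777, -0.2443, 0.1034]
tool_rot: [[0.977, -0.215, -0.007], [-0.215, -0.977, 0.002], [-0.007, -0.001, -1.0]]
ft_force: [-20.3, 3.0, 11.7]
grip_width: 0.0
gripper_force: 10.3
```

Hard against the stop. Back off and rise.

Request:
{"method": "servo_tool", "body": {"deltas": "0 -5 0 0 0 0 0;0 -15 0 0 0 0 0;0 -15 0 0 0 0 0;0 0 0 0 0 0 0;0 0 0 -30 0 0 0;0 0 0 -35 0 0 0;0 0 0 -35 0 0 0;0 0 0 0 0 0 0"}}

```text
time_s: 14.13
position: [0.4495, -0.2395, 0.2099]
tool_rot: [[0.977, -0.215, 0.011], [-0.215, -0.977, -0.009], [0.013, 0.006, -1.0]]
ft_force: [-0.3, -0.6, 0.9]
grip_width: 0.0003
gripper_force: 0.0
```

```bash
python3 m4.py;  cp $(ls -t pics/w_*|head -1) pics/last2.png
```

```text
t 14.1333 [ 0.4495 -0.2395  0.2099] tcp local mm [-120.3026   -0.9471] f [-0.307  -0.6444  0.9077] [-0.0167 -0.033   0.0319]
[[ 0.9765 -0.2151  0.0111]
 [-0.2151 -0.9766 -0.0086]
 [ 0.0127  0.006  -0.9999]]
block top z/tilt 84.85527860039494 [-5.586  -0.0242 84.6927]
tab outer 446 [-79.7518 -20.4929 108.7406] [-69.845   20.8796 124.4716]
```

View pics/last2.png

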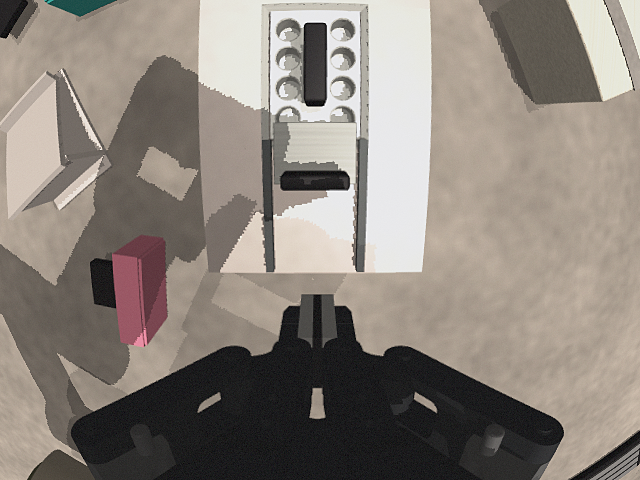

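The picture shows the block flush and square in the well (315,65). The bar plate overlaps its edge at (315,125), the tab is home at (315,180), and the arm is clear.

```bash
python3 -c "
from rig import env
print(env.close_job())"
```

```text
the job is handed in; nothing more can be done
None
```

The wide block sits flat and square on the well floor, the retaining bar is fully home against its stop, and the job was handed in at about 14 s with the arm clear of everything; the verdict was not reported.

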